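# Show the crock lid to the camera

### The arm

A 6-joint arm with a two-finger parallel gripper is mounted at the origin on the work surface. World frame = base frame: x ahead of the robot, y to its left, z up, the work surface at z = 0. Lengths are in mm, angles in rad, forces in N, time in s.
With the tool pointing down it reaches from about 425 to 950 mm from the base axis. Payload 14.7 kg.
Tool frame: the origin (TCP) lies on the centre line of the jaws, within the pads' length; the fingertips stand 19 mm ahead of it and the grasp point (between the pads) is the TCP; z points along the fingers, y is the direction in which the jaws open and shut (so a half turn about z gives the same grasp; the last joint's range is limited). The gripper opens to 85 mm and grips with 20 to 120 N. Pads are 22 mm wide; open, the fingers measure 114 mm over their backs; the gripper's body (76 mm by 85 mm) begins 54 mm behind the grasp point. The pads swing forward as they close: fully open they stand 13 mm farther back than shut.
Start: joints at [-1.255, 0.48, 1.596, -0, 1.065, -0.047], TCP at [230.696, -607.677, 250.297] pointing down, gripper open.
Joint ranges: [-2.75, 2.75], [-0.82, 2.05], [0.23, 2.67], [-1.56, 4.7], [0.09, 2.69], [-2.92, 2.92]. Speed limits (rad/s): [1.89, 1.89, 2.39, 3.01, 3.01, 3.01].

### API

Orientations are given as a unit quaternion [w, x, y, z].
In Python, from rig import robot gives the robot as it stands.
- The arm moves only by the tool play_rows, never from a script. Its argument "steps" is a list of rows, each a list of 3 entries, a list of its own where there are three numbers: the shift along the tool's x, y, z in cm, then the turn about the tool's z in rad, then the opening, from -1 (shut) to 1 (fully open). In form: [[[tx, ty, tz], roll, grip], ...]. A call has exactly 8 rows; each row is the pose to reach, as a shift and turn from the pose measured when the call began, along the tool's axes at that moment; what a row does not reach only later rows make up. A row lasts 1/8 s, in which the tool goes at most 62.5 mm and 10.7 degrees, less where a joint would pass 70% of its speed; a pose out of reach is approached as far as the arm can. A call with a gripper value outside its range is refused whole. The fingers move at their own pace and stop on an object; "force" is the grip in N (left out, the last holds). Time passes only in rows, so rows that repeat a pose let the fingers close, or fill a call up. It gives the time, the measured TCP pose, the force and the opening at its end, in the units of the state.
- robot.state(): the state, without advancing time (a new reading comes with each control period).
- robot.snapshot(name): name is "scene" or "side" or "wrist"; returns a dict with "color" (480x640x3 uint8, red, green, blue), "intrinsics" (3x3 intrinsics, pixels), "dist" ([k1, k2, p1, p2, k3] as OpenCV has them; the pictures are not rectified), "rvec" (rotation vector, rad) and "tvec" (3), from world to camera coordinates, as OpenCV has them. Camera axes: x right, y down, z forward; pixel columns grow to the right and rows downward; lengths in mm; the calibration is good to about 2 mm. A picture is of the moment at which its call begins. There is no depth.
- robot.finish_job(): hands the job in, once; it reports no verdict.
Trained networks look in the newest picture that a camera, given by its name, has taken for a name from the list of things; names that differ only in an ending like _2 or _b are one class to them, and where a whole thing is asked for, a point or a joint stands for the part that bears it (a point fixed in the world has none). Each returns a list of dicts, best first, with "conf" (0 to 1); they miss things now and then, are a little off and sometimes report something else, mostly with a low value. They report only what shows in the picture. A call takes as long as a camera call. They do not tell look-alikes from the thing itself.
- robot.find_in(name, camera): "centre" ([column, row] in pixels, amid what is visible of it).
The state is a dict: "t": time; "qpos": joint angles; "qvel": joint speeds; "tau": joint torques, N m; "eef_pos": TCP position; "tcp_rot": TCP orientation; "wrist_force": force on the tool from outside, world axes, zero at the start; "torque": the same for the moment, N m; "width": opening from 0.0 (shut) to 1.0 (fully open).
Only numpy, scipy, OpenCV 4.12 (cv2) and the standard library are available. Lean on these libraries where they do the work, as an engineer would, in place of code of your own. Each camera call takes 0.05 s, during which the arm holds its last target. There are 200 camera calls.

### The job

The open lid of the white storage box stands in the way of the little tripod camera: lower it gently until it is fully shut. Then take the crock lid (the stoneware disc with a knob, not the flat disc) out of the dish rack and hold it still in the air in front of the camera, standing on edge with its knob pointing straight at the lens, the disc's centre level with the lens and 25 cm from it. Finish while still holding it there, the disc touching nothing but the gripper, and leave the flat disc, jar and dustpan where they are.

Things in the scene. Friction and masses are not known exactly. Their poses are not given: they have to be found in the camera images.
- box: White plastic storage box fixed to the table, 170 (x) by 220 (y) by 80 mm high, walls 4 mm; origin at the centre of its underside, z up. Its hinged lid is on its far (+x) top rim.
- box_lid (a joint): Angle in rad of the box's hinged lid: 0 shut (level on the box), growing as it opens; starts at 1.0 to 1.45 (nearly upright), stop at 1.6. The stiff hinge stays where it is left; 0.35 N m is enough to lower it. The lid is a flat plate 170 mm from hinge to free edge, 220 mm wide, 8 mm thick; it can be pushed shut on its outer face.
- box_lid_hinge (a point): Point on the lid's hinge line, at the middle of its width and at the lid's underside, 85 mm to the box's +x side of the box's centre and 80 mm above the table. Hinge axis along the box's y. The point turns with the lid: its -x points from the hinge to the free edge, its z out of the lid's outer face (up when shut).
- box_lid_handle (a point): Grip point of the lid's mushroom knob handle, which stands 43 mm out of the lid's outer face, head 28 mm across, at the middle of the width, 30 mm from the free edge; this point lies 35 mm out from the outer face.
- rack: Folding steel wire dish rack fixed to the table, 178 (x) by 128 mm (y), origin under its centre on the table, z up. Its two slots, at x = -45 and +45 mm, each hold one disc on edge, leaning up to 5 degrees, its centre 90 mm above the table, between upright wires 36 mm either side of the disc's middle that end 85 mm above the table. Lift a disc straight up out of its slot.
- crock_lid: Crock lid: brown stoneware disc 120 mm in diameter and 10 mm thick, standing on edge in one slot of the rack, with a round knob 26 mm across standing 24 mm out of the middle of one face. About 0.3 kg. Origin at the centre of the disc (its top edge is 60 mm above), x along the disc's axis out through the knob. In the rack the knob points along the rack's +x.
- knob_end (a point): End of the crock lid's knob, 29 mm from the disc's centre along the crock lid's x.
- press_plate: Flat press disc of the same stoneware, 120 mm in diameter, 10 mm thick, no knob, standing in the rack's other slot. Origin at its centre, x along its axis. Leave it there.
- spot (a point): The point where the centre of the crock lid belongs: 250 mm straight in front of the lens and level with it, 220 mm above the table. Its x axis is level and points at the lens, z up. The camera is a small black one on a table tripod, fixed to the table behind the box, 243 mm high; its body is 65 mm wide, its legs reach 80 mm round.
- jar: Clear screw-top jar, 84 mm across, 130 mm high, standing loose; origin at the centre of its underside. A bystander.
- dustpan: Yellow plastic dustpan lying loose on the table, pan 160 by 170 mm, handle to its +x; origin under the middle of the pan. A bystander.
Things that resemble listed ones, but are neither listed nor needed, are in the scene too. Of the things that look like the part that bears spot, the middle-sized one is meant. There is more than one size of the crock_lid; the job needs the largest.

How it is judged:
By the outcome, as a careful person would: the job done as asked, in the order asked, and still so for the second after the job is handed in, while the arm keeps its last pose, push and grip.
It also fails if it takes over 58 s, if anything falls off the work surface, if the arm or the gripper's body presses on something with over 40 N, if the wrist force passes 120 N, or if a joint passes its speed limit or range.

## Working session

There is one attempt and no reset: what is moved stays moved. The work goes in short steps, Python scripts to look and compute and a tool call to move; the robot and the scene stay as the last step left them, time stands still between calls to the robot, and variables do not carry over. Pictures are saved under pics/ and viewed, about 8 in all and at most 12, crops included, and the job is handed in when it is done.

Besides the shell and the picture viewer there is one more tool, called after "Emit:" by a JSON object that holds its "name" and its "arguments". play_rows: Moves the arm, as the interface text tells. Its arguments: {"type":"object","properties":{"steps":{"type":"array"},"force":{"type":"number"}},"required":["steps"]}

```bash
mkdir -p pics; ls
cat > h.py <<'E'
import numpy as np, cv2, json
from rig import robot
from scipy.spatial.transform import Rotation as R
def snap(n,f):
    s=robot.snapshot(n); cv2.imwrite('pics/'+f,s['color'][:,:,::-1]); np.savez('pics/'+f[:-4]+'.npz',**{k:np.array(s[k],float) for k in('intrinsics','dist','rvec','tvec')}); return s
def cal(f): return np.load('pics/'+f+'.npz')
def ray(s,px):
    u=cv2.undistortPoints(np.array([[px]],float),s['intrinsics'].astype(float) if hasattr(s['intrinsics'],'astype') else np.array(s['intrinsics']),np.array(s['dist'])).ravel()
    M=cv2.Rodrigues(np.array(s['rvec'],float))[0]; t=np.array(s['tvec'],float).ravel()
    d=M.T@np.r_[u,1]; return -M.T@t, d/np.linalg.norm(d)
def onplane(s,px,z):
    o,d=ray(s,px); return o+d*(z-o[2])/d[2]
def tri(l):
    A=0;b=0
    for s,px in l:
        o,d=ray(s,px);P=np.eye(3)-np.outer(d,d);A=A+P;b=b+P@o
    x=np.linalg.solve(A,b); return x,[round(float(np.linalg.norm((np.eye(3)-np.outer(ray(s,p)[1],ray(s,p)[1]))@(x-ray(s,p)[0]))),1) for s,p in l]
def proj(s,X):
    return cv2.projectPoints(np.array(X,float).reshape(-1,3),np.array(s['rvec'],float),np.array(s['tvec'],float),np.array(s['intrinsics'],float),np.array(s['dist'],float))[0].reshape(-1,2)
E
python3 - <<'E'
from h import *
print(robot.state())
for c in('scene','side'):
    s=snap(c,c+'1.png'); print(c,ray(s,[320,240]))
    for n in('box','box_lid_handle','box_lid_hinge','rack','crock_lid','knob_end','press_plate','spot','jar','dustpan'):
        print(n,[(np.round(d['centre']).tolist(),round(d['conf'],2)) for d in robot.find_in(n,c)])
E
```

```text
pics
{'t': 0.0, 'qpos': array([-1.25462575e+00,  4.80827307e-01,  1.59687977e+00,  1.61263377e-05,
        1.06507308e+00, -4.65744787e-02]), 'qvel': array([ 1.07605092e-03,  1.32395837e-03, -4.02372536e-04,  8.48828356e-04,
       -5.05209834e-04,  8.21342333e-06]), 'tau': array([-7.77457481e-04, -9.50649118e+01, -4.30164707e+01,  1.73871149e-04,
        1.24275353e-02,  1.04027195e-04]), 'eef_pos': array([ 230.56744108, -607.32128417,  249.67310892]), 'tcp_rot': array([-5.89313729e-04,  9.83597575e-01,  1.80375878e-01, -7.28069191e-05]), 'wrist_force': array([-0.46494772, -0.24848289,  0.30925302]), 'torque': array([-0.00819609, -0.01004104, -0.00576452]), 'width': 1.0049609640835453}
scene (array([ 872.48667992, -623.60552562, 1129.02006373]), array([-0.30559782,  0.49027065, -0.81623811]))
box [([303.0, 304.0], 0.6), ([456.0, 195.0], 0.51)]
box_lid_handle [([314.0, 293.0], 0.82), ([364.0, 221.0], 0.19)]
box_lid_hinge [([310.0, 291.0], 0.74)]
rack [([362.0, 223.0], 0.92)]
crock_lid [([312.0, 166.0], 0.74), ([357.0, 178.0], 0.61), ([351.0, 146.0], 0.59)]
knob_end [([314.0, 164.0], 
[... 234 characters left out ...]
8.0], 0.81)]
dustpan [([455.0, 194.0], 0.7)]
side (array([ 370.89852423,  784.19552851, 1092.55950419]), array([ 0.12289416, -0.63788666, -0.76026155]))
box [([326.0, 216.0], 0.57)]
box_lid_handle [([314.0, 177.0], 0.63)]
box_lid_hinge [([316.0, 183.0], 0.82)]
rack [([312.0, 376.0], 0.6)]
crock_lid [([324.0, 355.0], 0.94), ([401.0, 385.0], 0.81), ([367.0, 450.0], 0.61)]
knob_end [([404.0, 386.0], 0.97), ([323.0, 355.0], 0.83), ([371.0, 448.0], 0.73), ([216.0, 162.0], 0.27)]
press_plate [([311.0, 320.0], 0.71)]
spot [([373.0, 137.0], 0.87), ([290.0, 93.0], 0.73), ([213.0, 162.0], 0.72)]
jar [([323.0, 354.0], 0.63), ([234.0, 294.0], 0.55), ([214.0, 159.0], 0.4)]
dustpan [([188.0, 418.0], 0.6)]
```

```bash
ls -la pics
```

```text
total 940
drwxr-xr-x 2 agent agent   4096 Dec  4 16:33 .
drwxr-xr-x 3 agent agent   4096 Dec  4 16:33 ..
-rw-r--r-- 1 agent agent   1154 Dec  4 16:33 scene1.npz
-rw-r--r-- 1 agent agent 475493 Dec  4 16:33 scene1.png
-rw-r--r-- 1 agent agent   1154 Dec  4 16:33 side1.npz
-rw-r--r-- 1 agent agent 466724 Dec  4 16:33 side1.png
```

View pics/scene1.png

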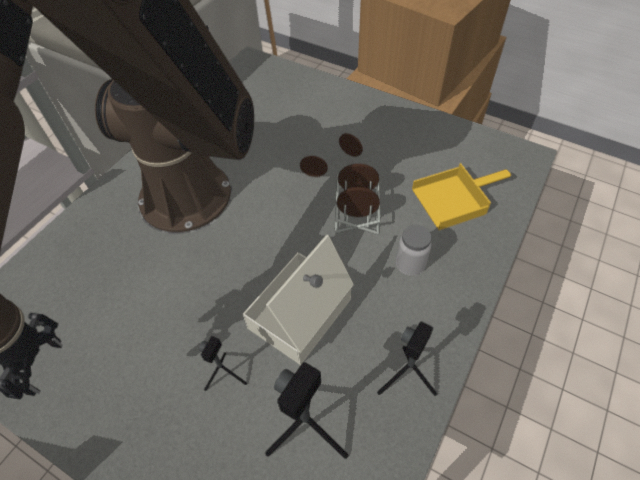

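View pics/side1.png

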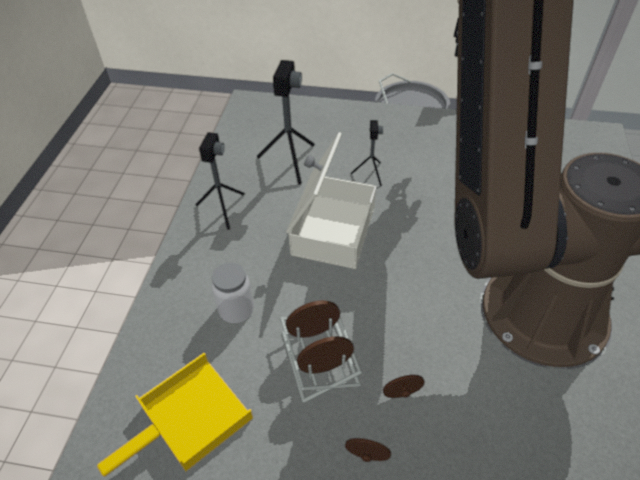

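The scene view shows the robot base at (180,190), the rack with two discs at (358,178) and (358,200), and two smaller lids lying on the table at (313,166) and (351,146). The box with its open lid is at (300,305). There are three tripod cameras: (213,350) small, (418,342) middle and (300,390) large. In the side view, the middle camera is at (210,150) and the rack at (320,350).

Next is one close crop montage to settle which lid and which camera.

Run:
```python
from h import *
a=cv2.imread('pics/scene1.png');b=cv2.imread('pics/side1.png')
def c(i,x,y,w=100,h=75): return cv2.resize(i[y:y+h,x:x+w],(400,300),interpolation=cv2.INTER_CUBIC)
m=np.vstack([np.hstack([c(a,310,155),c(b,270,295,120,90)]),np.hstack([c(a,375,315),c(b,180,125,)])])
cv2.imwrite('pics/crop1.png',m)
s=cal('scene1');t=cal('side1')
for n,p,q in(('mid',(420,340),(210,147)),('small',(213,350),(375,130)),('big',(302,388),(286,80)),('handle',(318,281),(309,162)),('discA',(357,178),(326,354)),('discB',(359,201),(313,319)),('jarlid',(416,237),(228,277))):
    print(n,tri([(s,p),(t,q)]))
for n,i,p in(('boxc',s,(245,318)),('jar',s,(410,268))): print(n,onplane(i,p,0))
```

```text
mid (array([ 828.06210905, -195.9120544 ,  221.41511019]), [2.6, 2.6])
small (array([ 447.11354278, -399.88335146,  157.19019496]), [4.2, 4.2])
big (array([ 683.06184658, -409.39566173,  282.01146562]), [4.0, 4.0])
handle (array([ 580.69653129, -176.64119179,  223.05218054]), [3.0, 3.0])
discA (array([469.02967284, 240.50785549,  92.62664122]), [0.0, 0.0])
discB (array([511.61504661, 165.08101162,  93.63374548]), [2.3, 2.3])
jarlid (array([706.84515502, 106.93286802, 123.34402917]), [0.6, 0.6])
boxc [ 402.78712761 -251.98664456    0.        ]
jar [713.05437394  91.8305976    0.        ]
```

View pics/crop1.png

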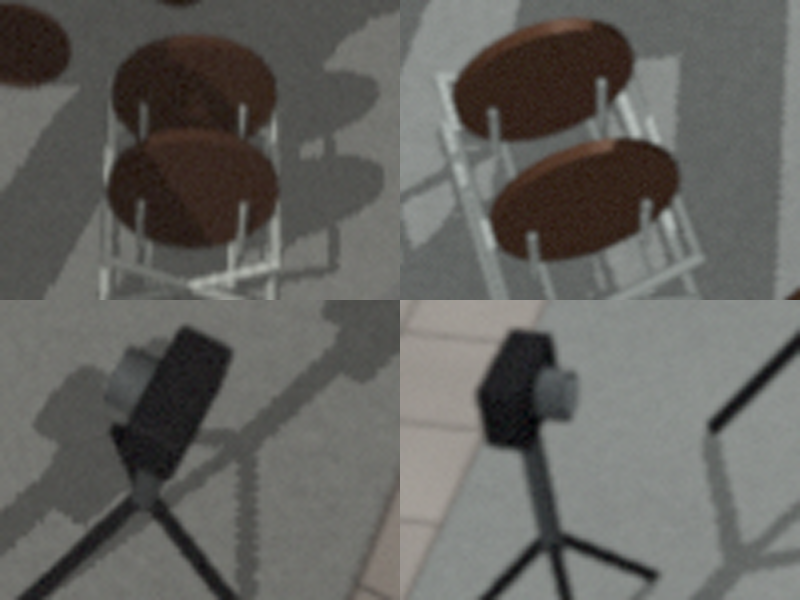

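The crops show the middle camera's lens at about scene (405,336), side (216,149). Its triangulated height is 221 mm, which matches the listed 243 mm camera. Neither rack disc shows a clear knob, so I'll boost the contrast and look at the box corners too.

Run:
```python
from h import *
a=cv2.imread('pics/scene1.png');b=cv2.imread('pics/side1.png')
def c(i,x,y,w=120,h=90,g=1): return np.clip(cv2.resize(i[y:y+h,x:x+w],(400,300),interpolation=cv2.INTER_CUBIC).astype(float)*g,0,255)
m=np.vstack([np.hstack([c(a,320,155,80,60,2.5),c(b,280,295,80,60,2.5)]),np.hstack([c(a,225,230,160,120),c(b,280,125,133,150*2//3)])])
cv2.imwrite('pics/crop2.png',m)
```

```text
[ WARN:0@0.530] global loadsave.cpp:1063 imwrite_ Unsupported depth image for selected encoder is fallbacked to CV_8U.
```

View pics/crop2.png

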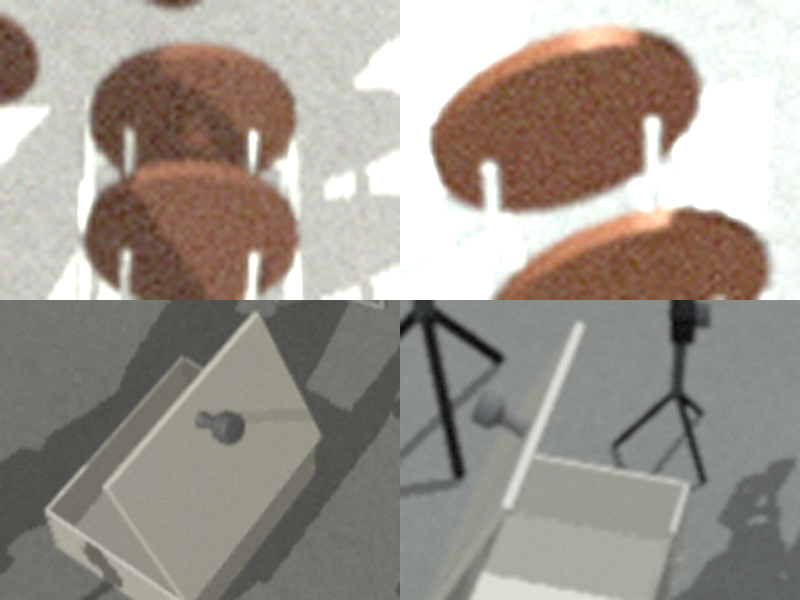

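Disc A at scene (357,178) has the knob: a faint lump at (359,180), facing disc B. Disc B is flat and the two table lids are smaller, so A is the crock lid. Now I'll fit the box, lid angle and lens axis.

```bash
cat > fit.py <<'E'
from h import *
from scipy.optimize import least_squares
s=cal('scene1');t=cal('side1')
def model(p):
    x,y,w,th=p; c=lambda L:L
    h=np.array([85,0,80.]); ux=np.array([-np.cos(th),0,np.sin(th)]); n=np.array([np.sin(th),0,np.cos(th)])
    Y=np.array([0,1.,0])
    L=[h+170*ux+8*n+110*Y,h+170*ux+8*n-110*Y,h+8*n+110*Y,np.array([-85,-110,80.]),np.array([-85,110,80.]),h+8*n-110*Y,h+140*ux+38*n, h+170*ux+110*Y,h+170*ux-110*Y]
    return np.array(L)@R.from_euler('z',w).as_matrix().T+[x,y,0]
S=np.array([(327,234.8),(267,304.8),(353.8,284.8),(243.8,314),(298,252.8),(299.8,349),(317,281)])
def res(p):
    M=model(p); return np.r_[(proj(s,M[:7])-S).ravel(),(proj(t,M[[3]])-[375.7,186.7]).ravel(),(proj(t,M[[6]])-[309,162]).ravel()]
r=least_squares(res,[520,-180,-.3,1.2],loss='soft_l1'); 
if __name__=='__main__':
    print(r.x,np.round(r.fun.reshape(-1,2),1).tolist()); print(np.round(model(r.x)[[2,5,6]]),np.round(proj(t,model(r.x))).tolist())
    # camera lens front centre & axis: lens front and body
    for a,b in(((401,334),(220,149)),((406,337),(214,149))): print(tri([(s,a),(t,b)]))
    X=tri([(s,(401.5,334.5)),(t,(219,149))])[0]
    for n in('spot',): pass
    # tripod foot centre from crop: scene legs' apex
    print(tri([(s,(411.5,364)),(t,(217.5,184))]))
E
python3 fit.py
```

```text
[ 5.19584994e+02 -1.71751147e+02 -1.10985701e-01  1.11741004e+00] [[2.3, -0.1], [0.4, 0.3], [0.5, -0.1], [-1.7, -0.6], [-0.1, -1.4], [0.6, 4.4], [-2.1, -0.3], [-0.0, -0.9], [0.4, 0.2]]
[[ 623.  -73.   84.]
 [ 599. -291.   84.]
 [ 577. -178.  223.]] [[312.0, 193.0], [338.0, 132.0], [284.0, 232.0], [376.0, 186.0], [355.0, 248.0], [311.0, 173.0], [309.0, 162.0], [315.0, 195.0], [341.0, 133.0]]
(array([ 796.09736042, -197.9930049 ,  218.10331425]), [4.9, 4.9])
(array([ 809.30321789, -197.68754815,  216.74953996]), [6.8, 6.8])
(array([ 829.12521073, -197.94063849,   95.94258758]), [1.7, 1.7])
```

Emit:
{"name": "play_rows", "arguments": {"steps": [[[0,0,-6],0,-1],[[0,0,-12],0,-1],[[5,-3,-16],0.1,-1],[[11,-6.5,-16],0.25,-1],[[16,-9.5,-16],0.4,-1],[[21.5,-12.5,-16],0.47,-1],[[27,-15.5,-16],0.47,-1],[[32,-18.5,-16],0.47,-1]], "force": 60}}

```text
t: 2.1
eef_pos: [461.7, -324.0, 410.5]
tcp_rot: [0.0, 0.999, -0.054, 0.0]
wrist_force: [-0.2, -0.6, 0.3]
width: 0.005
```

```bash
cat > d.py <<'E'
import sys; from h import *
# usage: d.py x y z tool_x_yaw_deg -> delta in tool frame (cm), roll
s=robot.state(); q=s['tcp_rot']; M=R.from_quat([*q[1:],q[0]]).as_matrix()
v=[float(a) for a in sys.argv[1:]]
yaw=np.degrees(np.arctan2(M[1,0],M[0,0]))
print('t',round(s['t'],2),'pos',np.round(s['eef_pos'],1),'yaw',round(yaw,2),'zaxis',np.round(M[:,2],3),'F',np.round(s['wrist_force'],1),'w',round(s['width'],3),'q6',round(s['qpos'][5],2))
if len(v)==4: print('cm',np.round(M.T@(np.array(v[:3])-s['eef_pos'])/10,2),'roll',round(np.radians((yaw-v[3]+180)%360-180),3))
E
python3 d.py 620.7 -122.7 400 -6.4
```

```text
t 2.1 pos [ 461.7 -324.   410.5] yaw -6.15 zaxis [ 0. -0. -1.] F [-0.2 -0.6  0.3] w 0.005 q6 1.01
cm [ 13.65 -21.72   1.05] roll 0.004
```

Emit:
{"name": "play_rows", "arguments": {"steps": [[[3.2,-5,0],0,-1],[[6.5,-10.3,0],0,-1],[[9.8,-15.6,0],0,-1],[[13.6,-21.7,4],0,-1],[[13.6,-21.7,9],0,-1],[[13.6,-21.7,14.5],0,-1],[[13.6,-21.7,19.6],0,-1],[[13.6,-21.7,19.6],0,-1]]}}

```text
t: 3.1
eef_pos: [618.0, -122.3, 211.3]
tcp_rot: [-0.0, 0.999, -0.054, -0.003]
wrist_force: [0.6, 0.3, 1.4]
width: -0.004
```

```bash
python3 - <<'E'
from h import *
exec(open('d.py').read().split('v=[')[0].split('\n',1)[1]) if 0 else None
a=snap('scene','s2.png')['color'];b=snap('side','t2.png')['color'];w=snap('wrist','w2.png')['color']
m=np.hstack([a[180:420,200:520],b[80:320,180:500]]);cv2.imwrite('pics/m2.png',cv2.resize(m,(800,300))[:,:,::-1])
E
python3 d.py
```

```text
t 3.25 pos [ 621.5 -123.3  216.8] yaw -6.16 zaxis [ 0.003 -0.001 -1.   ] F [0.8 0.3 1.1] w -0.002 q6 1.43
```

View pics/m2.png

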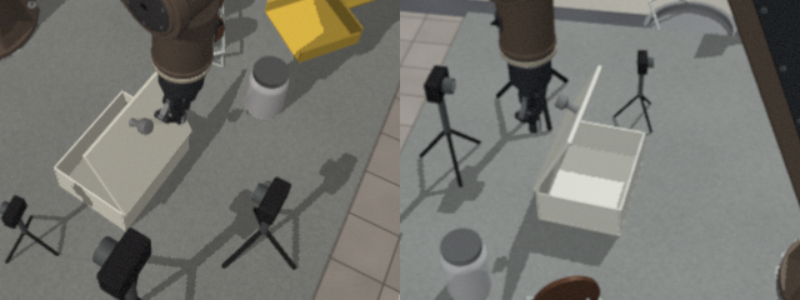

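Emit:
{"name": "play_rows", "arguments": {"steps": [[[-2.5,0,0],0,-1],[[-4.5,0,0],0,-1],[[-5.5,0,0],0,-1],[[-6.3,0,0.4],0,-1],[[-6.9,0,0.8],0,-1],[[-7.5,0,1.1],0,-1],[[-8,0,1.5],0,-1],[[-8.5,0,1.9],0,-1]]}}

```text
t: 4.25
eef_pos: [536.7, -114.1, 197.1]
tcp_rot: [0.0, 0.999, -0.054, 0.001]
wrist_force: [0.8, -0.6, 1.3]
width: -0.003
```

```bash
python3 d.py
```

```text
t 4.25 pos [ 536.7 -114.1  197.1] yaw -6.16 zaxis [ 0.003 -0.001 -1.   ] F [ 0.8 -0.6  1.3] w -0.003 q6 1.41
```

Emit:
{"name": "play_rows", "arguments": {"steps": [[[-0.9,0,0.9],0,-1],[[-1.8,0,1.9],0,-1],[[-2.5,0,3],0,-1],[[-3.2,0,4.1],0,-1],[[-3.4,0,4.7],0,-1],[[-3.7,0,5.3],0,-1],[[-3.9,0,5.9],0,-1],[[-4.1,0,6.5],0,-1]]}}

```text
t: 5.25
eef_pos: [496.3, -109.8, 131.7]
tcp_rot: [0.0, 0.999, -0.054, 0.002]
wrist_force: [1.7, 0.3, 0.9]
width: 0.002
```

```bash
python3 d.py
python3 - <<'E'
from h import *
b=snap('side','t3.png')['color'];a=snap('scene','s3.png')['color']
m=np.hstack([a[180:420,200:520],b[80:320,180:500]]);cv2.imwrite('pics/m3.png',cv2.resize(m,(800,300))[:,:,::-1])
E
```

```text
t 5.25 pos [ 496.3 -109.8  131.7] yaw -6.15 zaxis [ 0.003 -0.001 -1.   ] F [1.7 0.3 0.9] w 0.002 q6 1.4
```

View pics/m3.png

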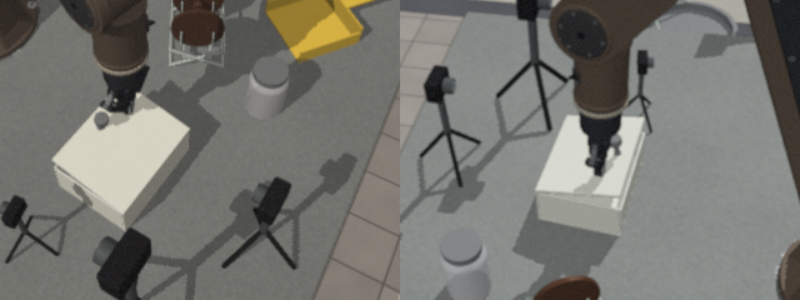

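The lid is nearly shut, with a gap of about 0.2 rad. Lowering the rest slowly.

Emit:
{"name": "play_rows", "arguments": {"steps": [[[-0.1,0,0.4],0,-1],[[-0.2,0,0.8],0,-1],[[-0.3,0,1.2],0,-1],[[-0.3,0,1.6],0,-1],[[-0.4,0,1.9],0,-1],[[-0.4,0,2.2],0,-1],[[-0.4,0,2.4],0,-1],[[-0.4,0,2.5],0,-1]]}}

```text
t: 6.35
eef_pos: [491.7, -109.3, 107.1]
tcp_rot: [0.0, 0.999, -0.054, 0.001]
wrist_force: [-8.5, 3.0, 35.2]
width: 0.002
```

```bash
python3 d.py
```

```text
t 6.35 pos [ 491.7 -109.3  107.1] yaw -6.16 zaxis [ 0.002 -0.001 -1.   ] F [-8.5  3.  35.2] w 0.002 q6 1.4
```

The tip height of 88 mm and the 35 N reaction match a shut lid. Retreating upwards and heading over the rack.

```bash
python3 d.py 480 205 400 29.5
```

```text
t 6.35 pos [ 491.7 -109.3  107.1] yaw -6.16 zaxis [ 0.002 -0.001 -1.   ] F [-8.5  3.  35.2] w 0.002 q6 1.4
cm [ -4.48 -31.1  -29.32] roll -0.622
```

Emit:
{"name": "play_rows", "arguments": {"steps": [[[0,0,-3],0,-1],[[0,0,-9],0,-1],[[0,0,-15],0,-1],[[-0.7,-5,-19],-0.15,0],[[-1.5,-10,-23],-0.3,0.5],[[-2.2,-15.5,-26],-0.45,1],[[-3,-21,-29],-0.62,1],[[-3.8,-26.5,-29],-0.62,1]]}}

```text
t: 7.35
eef_pos: [482.3, 160.3, 399.2]
tcp_rot: [0.001, 0.967, 0.255, 0.003]
wrist_force: [1.5, -0.3, -0.3]
width: 0.993
```

```bash
python3 d.py 480 205 400 29.5
python3 - <<'E'
from h import *
a=snap('scene','s4.png');b=snap('side','t4.png');w=snap('wrist','w4.png')
for c in('scene','side','wrist'):
  for n in('box_lid_handle','crock_lid','knob_end','press_plate','spot'):
    print(c,n,[(np.round(d['centre']).tolist(),round(d['conf'],2)) for d in robot.find_in(n,c)])
m=np.hstack([cv2.resize(w['color'],(400,300)),cv2.resize(a['color'][220:400,220:460],(400,300))])
cv2.imwrite('pics/m4.png',np.vstack([cv2.resize(w['color'],(800,600))[:300] if 0 else m])[:,:,::-1])
s=cal('s4');t=cal('t4')
from fit import model,r
p=r.x.copy();p[3]=0
print(np.round(proj(a,model(p)[[0,1,2,5,6]])),np.round(proj(b,model(p)[[0,1,2,5,6]])))
E
```

```text
t 7.35 pos [482.3 160.3 399.2] yaw 29.51 zaxis [ 0.006  0.    -1.   ] F [ 1.5 -0.3 -0.3] w 0.993 q6 1.32
cm [ 2.   -4.   -0.08] roll 0.0
scene box_lid_handle [([295.0, 299.0], 0.91)]
scene crock_lid [([356.0, 176.0], 0.95), ([314.0, 167.0], 0.93), ([350.0, 146.0], 0.8), ([295.0, 299.0], 0.31)]
scene knob_end [([357.0, 177.0], 0.82), ([351.0, 146.0], 0.71), ([313.0, 164.0], 0.66)]
scene press_plate [([359.0, 202.0], 0.67)]
scene spot [([297.0, 395.0], 0.63), ([411.0, 346.0], 0.6), ([210.0, 354.0], 0.55)]
side box_lid_handle [([348.0, 215.0], 0.97)]
side crock_lid [([324.0, 354.0], 0.96), ([402.0, 384.0], 0.87), ([366.0, 449.0], 0.64)]
side knob_end [([370.0, 447.0], 0.93), ([405.0, 387.0], 0.68), ([322.0, 353.0], 0.67)]
side press_plate [([310.0, 319.0], 0.7), ([314.0, 380.0], 0.62)]
side spot [([372.0, 137.0], 0.88), ([212.0, 162.0], 0.62)]
wrist box_lid_handle [([555.0, 286.0], 0.57)]
wrist crock_lid [([198.0, 257.0], 0.82), ([255.0, 164.0], 0.77), ([114.0, 172.0], 0.68)]
wrist knob_end [([256.0, 160.0], 0.96), ([193.0, 256.0], 0.96), ([116.0, 176.0], 0.79), ([634.0, 81.0], 0.27)]
wrist press_plate [([331.0, 167.0], 0.84)]
wrist spot [([634.0, 369.0], 0.55), ([635.0, 82.0], 0.5)]
[[298. 250.]
 [242. 312.]
 [352. 282.]
 [298. 351.]
 [279. 279.]] [[356. 246.]
 [376. 184.]
 [287. 232.]
 [313. 172.]
 [355. 203.]]
```

View pics/m4.png

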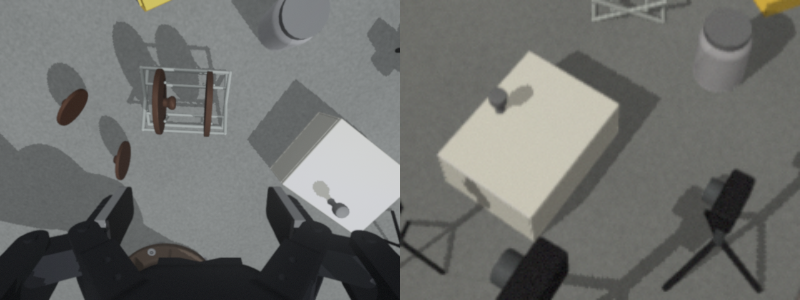

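The lid is shut: its handle is at scene (279,278), against a prediction of (279,279). The wrist view shows the knobbed disc at (256,163) full scale, with its knob towards the flat disc at (332,167). I'll measure the crock lid from the wrist view.

Run:
```python
from h import *
w=cal('w4');s=cal('s4');t=cal('t4')
print('cam',ray(w,(320,240)))
for n,p,z in(('c_end1',(260,110),90),('c_end2',(254,214),90),('p1',(336,115),90),('p2',(330,217),90),('knob',(275,165),90),('cmid',(257,162),120),('smallA',(114,172),5)): print(n,np.round(onplane(w,p,z),1))
print(tri([(s,(357,177.5)),(t,(325,354)),(w,(257,162))]))
print(tri([(s,(359,201.5)),(t,(312,319)),(w,(332,167))]))
a=cv2.imread('pics/w4.png')[95:230,215:395]; cv2.imwrite('pics/c4.png',cv2.resize(a,(800,600),interpolation=cv2.INTER_CUBIC))
```

```text
cam (array([544.8996292 , 200.46990994, 521.7385546 ]), array([-0.26368064, -0.15293655, -0.95240901]))
c_end1 [525.  265.2  90. ]
c_end2 [414.5 217.5  90. ]
p1 [562.6 188.6  90. ]
p2 [457.  135.1  90. ]
knob [479.4 222.5  90. ]
cmid [477.1 239.5 120. ]
smallA [346.1 417.9   5. ]
(array([470.77877329, 241.48671563,  93.9475165 ]), [2.1, 0.1, 2.0])
(array([512.20879241, 164.19907985,  92.783065  ]), [2.2, 0.6, 1.7])
```

View pics/c4.png

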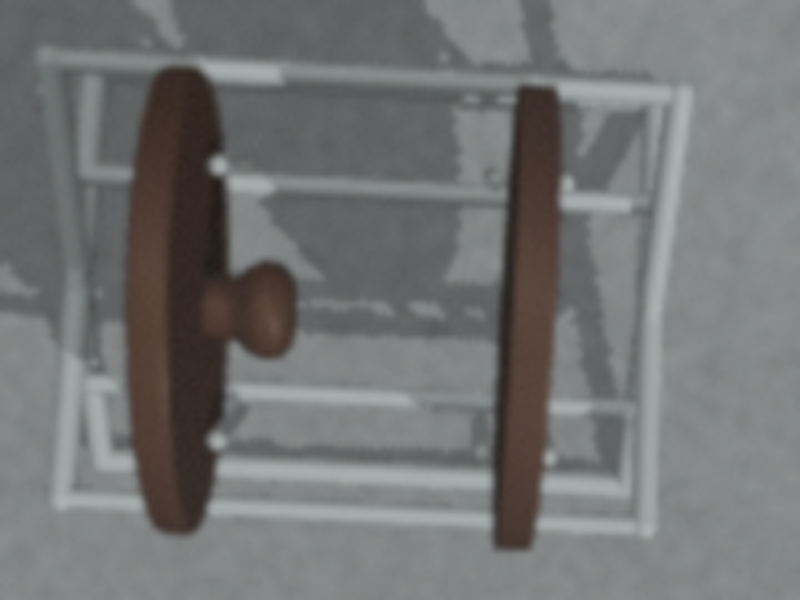

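Run:
```python
from h import *
w=cal('w4'); f=lambda x,y:(215+x/4.444,95+y/4.444)
g=lambda x,y,z:onplane(w,f(x,y),z)
yaw=lambda v:round(float(np.degrees(np.arctan2(v[1],v[0]))),1)
a,b=g(185,67,90),g(180,533,90); print('disc ends',a.round(1),b.round(1),(a+b)/2,np.linalg.norm(a-b),'axis yaw',yaw(a-b)-90)
top=g(148,300,150); print('top',top.round(1)); k=g(290,310,90); print('knobend',k.round(1),yaw(k-(a+b)/2),np.linalg.norm(k-(a+b)/2))
a,b=g(533,88,90),g(513,548,90); print('press',(a+b)/2,np.linalg.norm(a-b),yaw(a-b)-90)
for p,q in(((50,55),(680,92)),((60,500),(650,530)),((90,175),(640,205))):
  for z in(5,40):print('wire',z,yaw(g(*q,z)-g(*p,z)))
```

```text
disc ends [523.  268.5  90. ] [414.4 215.3  90. ] [468.70369833 241.90712616  90.        ] 120.956977874797 axis yaw -63.9
top [477.4 243.9 150. ]
knobend [482.7 217.3  90. ] -60.3 28.279039127110636
press [509.01339878 161.78709975  90.        ] 120.09205042541927 -62.3
wire 5 -63.5
wire 40 -63.5
wire 5 -63.3
wire 40 -63.3
wire 5 -63.3
wire 40 -63.3
```

```bash
python3 d.py 473 242 300 29.5
```

```text
t 8.25 pos [481.8 158.4 396.8] yaw 29.36 zaxis [ 0.002 -0.001 -1.   ] F [-0.4  0.2  0. ] w 1.0 q6 1.32
cm [ 3.32 -7.73  9.67] roll -0.002
```

Emit:
{"name": "play_rows", "arguments": {"steps": [[[1.8,-4.5,0],0.02,1],[[3.03,-7.9,2],0.048,1],[[3.03,-7.9,7],0.048,1],[[3.03,-7.9,12],0.048,1],[[3.03,-7.9,15],0.048,1],[[3.03,-7.9,17],0.048,1],[[3.03,-7.9,18],0.048,1],[[3.03,-7.9,18],0.048,1]]}}

```text
t: 9.25
eef_pos: [469.8, 242.0, 216.6]
tcp_rot: [0.001, 0.973, 0.23, 0.001]
wrist_force: [-0.6, -0.0, -0.2]
width: 0.999
```

```bash
python3 - <<'E'
from h import *
w=snap('wrist','w5.png')
cv2.imwrite('pics/c5.png',cv2.resize(w['color'][:,:,::-1],(640,480)))
print(np.round(proj(w,[[469,242,90],[469,242,150],[482,216,90]])))
E
python3 d.py 469.5 242 136 26.6
```

```text
[[319. 231.]
 [320. 262.]
 [360. 232.]]
t 9.3 pos [470.1 242.1 217.2] yaw 26.61 zaxis [ 0.002 -0.001 -1.   ] F [-0.1 -0.3  0.5] w 0.998 q6 1.53
cm [-0.07 -0.03  8.12] roll 0.0
```

View pics/c5.png

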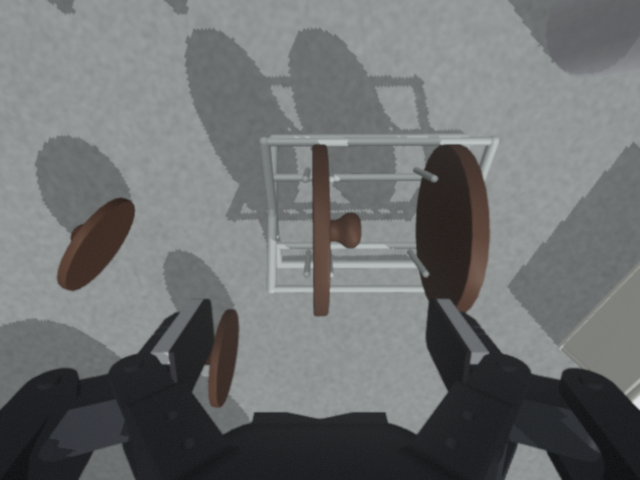

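The disc is edge-on at column 320 with its knob at (345,231), matching the predicted centre (319,231). Descending and gripping.

Emit:
{"name": "play_rows", "arguments": {"steps": [[[-0.05,0,3],0,1],[[-0.05,0,5.5],0,1],[[-0.05,0,7.2],0,1],[[-0.05,0,8.1],0,1],[[-0.05,0,8.1],0,0.5],[[-0.05,0,8.1],0,0],[[-0.05,0,8.1],0,-0.5],[[-0.05,0,8.1],0,-1]], "force": 60}}

```text
t: 10.3
eef_pos: [470.0, 241.9, 136.6]
tcp_rot: [0.0, 0.973, 0.23, 0.001]
wrist_force: [0.6, 0.2, -0.0]
width: 0.142
```

Emit:
{"name": "play_rows", "arguments": {"steps": [[[0,0,0],0,-1],[[0,0,0],0,-1],[[0,0,0],0,-1],[[0,0,0],0,-1],[[0,0,0],0,-1],[[0,0,-0.5],0,-1],[[0,0,-1],0,-1],[[0,0,-1.5],0,-1]], "force": 60}}

```text
t: 11.3
eef_pos: [470.0, 242.0, 152.0]
tcp_rot: [0.0, 0.973, 0.23, 0.001]
wrist_force: [0.6, 0.7, -2.8]
width: 0.109
```

```bash
python3 d.py
```

```text
t 11.3 pos [470. 242. 152.] yaw 26.61 zaxis [ 0.003 -0.    -1.   ] F [ 0.6  0.7 -2.8] w 0.109 q6 1.53
```

Emit:
{"name": "play_rows", "arguments": {"steps": [[[0,0,-4],0,-1],[[0,0,-8],0,-1],[[0,0,-12],0,-1],[[0,0,-15],0,-1],[[0,0,-17],0,-1],[[0,0,-18],0,-1],[[0,0,-18],0,-1],[[0,0,-18],0,-1]]}}

```text
t: 12.3
eef_pos: [469.1, 241.8, 331.1]
tcp_rot: [0.001, 0.973, 0.23, 0.001]
wrist_force: [-0.5, -0.3, -1.7]
width: 0.11
```

```bash
python3 d.py 530 -170 330 83.6
python3 - <<'E'
from h import *
w=snap('wrist','w6.png');a=snap('scene','s6.png');b=snap('side','t6.png')
def up(i,x,y,W,H): return cv2.resize(i[y:y+H,x:x+W],(400,300),interpolation=cv2.INTER_CUBIC)
m=np.vstack([np.hstack([up(a['color'],382,310,60,45),up(b['color'],190,122,60,45)]),np.hstack([cv2.resize(w['color'],(400,300)),up(b['color'],260,250,140,105)])])
cv2.imwrite('pics/m6.png',m[:,:,::-1])
E
```

```text
t 12.3 pos [469.1 241.8 331.1] yaw 26.61 zaxis [ 0.002 -0.001 -1.   ] F [-0.5 -0.3 -1.7] w 0.11 q6 1.53
cm [-13.    39.55   0.15] roll -0.995
```

View pics/m6.png

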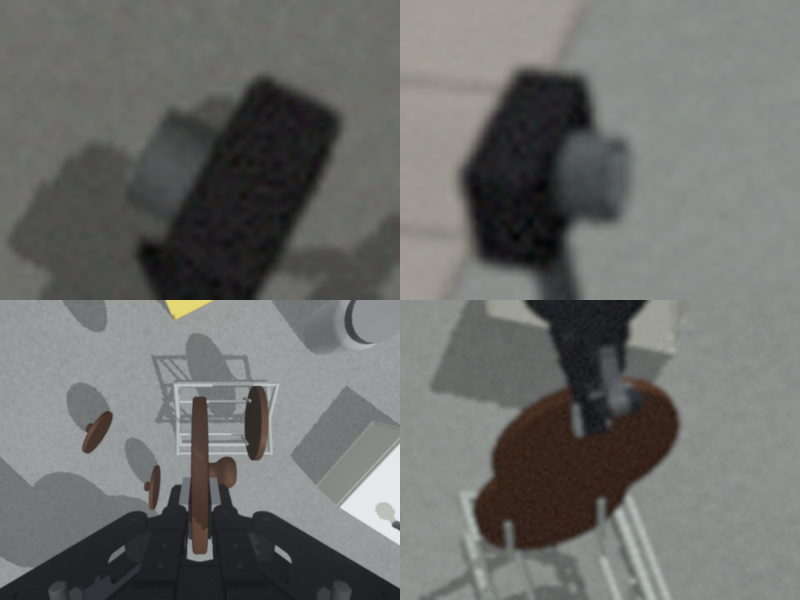

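Picture 10 shows the disc held edge-on at wrist (200,475) in the half-scale view, hanging straight, clear of the rack and with its knob free. The upper crops show the lens: front rim at about scene (404.5,334) and side (223,148.7). I'll fit the camera's heading from its top edges.

Run:
```python
from h import *
s=cal('s6');t=cal('t6')
S=lambda x,y:(382+x/6.667,310+y/6.667); T=lambda x,y:(190+(x-400)/6.667,122+y/6.667)
yaw=lambda v:round(float(np.degrees(np.arctan2(v[1],v[0]))),1)
a,b,c=[onplane(t,T(*p),243) for p in((517,70),(588,78),(465,175))]
print('side back -y',a.round(1),'front -y',b.round(1),'back +y',c.round(1),'w',np.linalg.norm(c-a),yaw(c-a)+90,'depth',np.linalg.norm(b-a),yaw(b-a))
d,e,f=[onplane(s,S(*p),243) for p in((262,75),(342,122),(138,242))]
print('scene f+y',d.round(1),'b+y',e.round(1),'f-y',f.round(1),np.linalg.norm(f-d),yaw(d-f)+90,np.linalg.norm(e-d),yaw(d-e))
print('lens front',tri([(s,S(150,160)),(t,T(622,178))]),onplane(s,S(150,160),220),onplane(t,T(622,178),220))
print('base',tri([(s,S(198,175)),(t,T(565,175))]),onplane(s,S(198,175),220),onplane(t,T(565,175),220))
# tripod axis at apex of column, feet
for n in('spot',): 
  for cn in('scene','side'): print(robot.find_in(n,cn))
```

```text
side back -y [ 836.2 -223.4  243. ] front -y [ 809.2 -222.9  243. ] back +y [ 836.8 -164.1  243. ] w 59.278163252764145 179.4 depth 26.96909743078613 179.0
scene f+y [ 817.9 -166.7  243. ] b+y [ 844.8 -169.4  243. ] f-y [ 807.3 -233.4  243. ] 67.56994981391959 170.9 27.037651399276886 174.2
lens front (array([ 795.43032815, -197.67526869,  218.76356213]), [2.5, 2.5]) [ 797.87427155 -197.32530335  220.        ] [ 792.37832865 -196.89820738  220.        ]
base (array([ 812.88366926, -194.90613352,  220.43660327]), [0.3, 0.3]) [ 812.5972615  -194.80609688  220.        ] [ 813.37812256 -195.33321296  220.        ]
[{'centre': [414.1, 347.3], 'conf': 0.87}, {'centre': [213.1, 355.5], 'conf': 0.86}, {'centre': [297.0, 396.8], 'conf': 0.6}, {'centre': [359.3, 127.9], 'conf': 0.57}]
[{'centre': [213.8, 167.5], 'conf': 0.88}, {'centre': [275.4, 140.8], 'conf': 0.65}]
```

```bash
python3 - <<'E'
from h import *
w=cal('w6'); st=robot.state();q=st['tcp_rot'];M=R.from_quat([*q[1:],q[0]]).as_matrix()
for dx in(100,140,180,220):
  for h in(400,430): print(dx,h,proj(w,st['eef_pos']+M@[dx,0,h-243.]).round(),proj(w,st['eef_pos']+M@[dx,60,h-243.])[0].round())
E
python3 d.py 660 -180 420 -6.4
```

```text
100 400 [[320.  84.]] [404.  83.]
100 430 [[320.  87.]] [396.  87.]
140 400 [[320.  20.]] [409.  19.]
140 430 [[320.  30.]] [399.  30.]
180 400 [[320. -51.]] [414. -52.]
180 430 [[320. -32.]] [403. -33.]
220 400 [[ 320. -131.]] [ 419. -132.]
220 430 [[ 320. -102.]] [ 408. -102.]
t 12.55 pos [469.3 241.9 331.5] yaw 26.61 zaxis [ 0.002 -0.001 -1.   ] F [-0.  -0.8 -2.3] w 0.107 q6 1.53
cm [-1.83 46.28 -8.78] roll 0.576
```

Emit:
{"name": "play_rows", "arguments": {"steps": [[[0.3,4,-4],0,-1],[[0.7,9.5,-7.5],0.1,-1],[[1.1,15.5,-9.8],0.2,-1],[[1.5,21.5,-9.8],0.3,-1],[[2,27.5,-9.8],0.4,-1],[[2.4,33.5,-9.8],0.5,-1],[[2.8,39.5,-9.8],0.576,-1],[[3.2,45,-9.8],0.576,-1]]}}

```text
t: 13.55
eef_pos: [700.0, -148.1, 429.7]
tcp_rot: [0.0, 0.998, -0.057, 0.001]
wrist_force: [0.6, 0.4, -2.5]
width: 0.103
```

```bash
python3 d.py 728 -195 430 -6.4
```

```text
t 13.55 pos [ 700.  -148.1  429.7] yaw -6.49 zaxis [ 0.002 -0.    -1.   ] F [ 0.6  0.4 -2.5] w 0.103 q6 1.43
cm [ 3.31  4.35 -0.03] roll -0.002
```

Emit:
{"name": "play_rows", "arguments": {"steps": [[[1,1.2,0],0,-1],[[2,2.5,0],0,-1],[[2.8,3.6,0],0,-1],[[3.3,4.3,0],0,-1],[[3.3,4.3,0],0,-1],[[3.3,4.3,0],0,-1],[[3.3,4.3,0],0,-1],[[3.3,4.3,0],0,-1]]}}

```text
t: 14.55
eef_pos: [727.8, -194.3, 429.9]
tcp_rot: [0.0, 0.998, -0.056, 0.001]
wrist_force: [-0.1, -0.5, -2.0]
width: 0.107
```

Run:
```python
from h import *
w=snap('wrist','w7.png')
print(proj(w,[[797,-197,220],[825,-196,243]]))
cv2.imwrite('pics/c7.png',cv2.resize(w['color'][0:180,220:460,::-1],(800,600),interpolation=cv2.INTER_CUBIC))
```

```text
[[313.4558393  128.71594037]
 [307.64455663  92.78019518]]
```

View pics/c7.png

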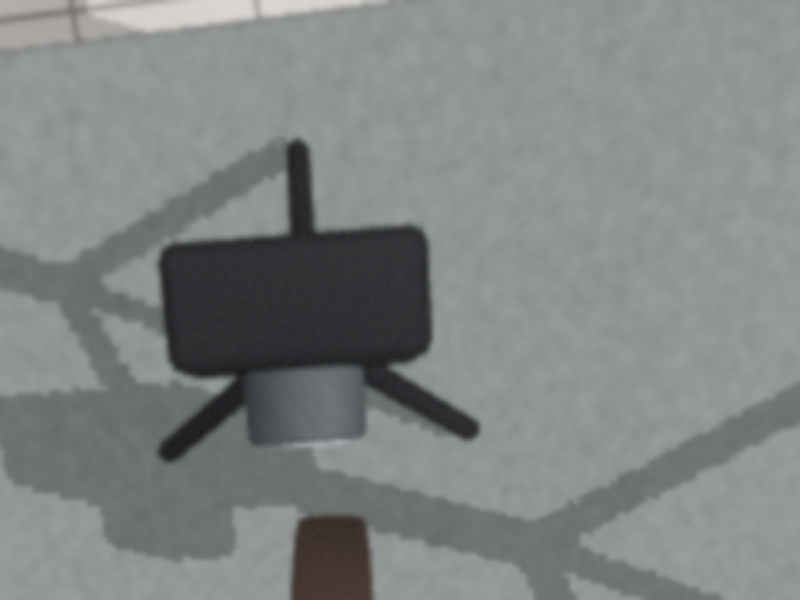

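Run:
```python
from h import *
w=cal('w7'); g=lambda x,y,z:onplane(w,(220+x/3.3333,y/3.3333),z)
yaw=lambda v:round(float(np.degrees(np.arctan2(v[1],v[0]))),2)
print('cam',ray(w,(320,240))[0])
L,Rr=g(250,443,220),g(363,438,220); print('lens front',L.round(1),Rr.round(1),((L+Rr)/2).round(1),np.linalg.norm(L-Rr),'normal',yaw(L-Rr)+90)
a,b=g(175,246,243),g(412,229,243); print('back edge',yaw(a-b)+90)
a,b=g(185,374,243),g(415,353,243); print('front edge',a.round(),b.round(),yaw(a-b)+90)
a,b=g(162,256,243),g(429,238,243); print('width',np.linalg.norm(a-b),'mid',((a+b)/2).round(1))
a,b=g(170,360,243),g(431,342,243); print('front mid',((a+b)/2).round(1),np.linalg.norm(a-b))
for p,q in(((162,256),(170,360)),((425,238),(431,342))): print('side edge',yaw(g(*q,243)-g(*p,243)))
# rear leg centre, at foot z~5 and front feet
f=[g(298,148,5),g(168,453,5),g(472,430,5)]; print('feet',np.round(f,1).tolist(),'centre',np.mean(f,0).round(1),'front',yaw((f[1]+f[2])/2-f[0]))
i=cv2.cvtColor(cv2.imread('pics/w7.png'),cv2.COLOR_BGR2GRAY)[0:112,250:362]
m=((i<62)*255).astype(np.uint8); m=cv2.morphologyEx(m,cv2.MORPH_OPEN,np.ones((11,11))); c=max(cv2.findContours(m,0,1)[0],key=cv2.contourArea); print(cv2.minAreaRect(c))
```

```text
cam [ 800.91490212 -202.56720713  554.1073682 ]
lens front [ 795.3 -180.4  220. ] [ 793.2 -210.3  220. ] [ 794.3 -195.3  220. ] 29.951737669934577 normal 175.99
back edge 177.32
front edge [ 813. -168.  243.] [ 812. -224.  243.] 178.47
width 63.03667525760202 mid [ 838.4 -198.4  243. ]
front mid [ 815.5 -196.8  243. ] 63.14603383221251
side edge 175.89
side edge 178.5
feet [[903.6, -200.8, 5.0], [791.5, -130.0, 5.0], [786.2, -262.6, 5.0]] centre [ 827.1 -197.8    5. ] front 177.76
((58.3840446472168, 90.22090911865234), (40.53388214111328, 79.07100677490234), 86.72950744628906)
```

```bash
python3 d.py 545 -182.5 266 87
```

```text
t 14.6 pos [ 727.9 -194.3  429.9] yaw -6.48 zaxis [ 0.002 -0.001 -1.   ] F [ 0.2  0.3 -2.8] w 0.105 q6 1.38
cm [-18.34   0.88  16.36] roll -1.632
```

Emit:
{"name": "play_rows", "arguments": {"steps": [[[-3,0.1,0],-0.12,-1],[[-7,0.3,0],-0.28,-1],[[-11,0.5,0],-0.45,-1],[[-14.5,0.7,0],-0.62,-1],[[-17,0.8,1],-0.79,-1],[[-18.3,0.9,3],-0.96,-1],[[-18.3,0.9,5],-1.13,-1],[[-18.3,0.9,7],-1.3,-1]]}}

```text
t: 15.6
eef_pos: [545.0, -182.6, 359.4]
tcp_rot: [0.001, 0.827, 0.561, 0.001]
wrist_force: [0.4, 0.8, -2.7]
width: 0.107
```

```bash
python3 d.py 545 -182.5 266 87
```

```text
t 15.6 pos [ 545.  -182.6  359.4] yaw 68.32 zaxis [ 0.003 -0.001 -1.   ] F [ 0.4  0.8 -2.7] w 0.107 q6 0.0
cm [ 0.01 -0.03  9.34] roll -0.326
```

Emit:
{"name": "play_rows", "arguments": {"steps": [[[0,0,1.5],-0.1,-1],[[0,0,4],-0.2,-1],[[0,0,6.3],-0.28,-1],[[0,0,8],-0.326,-1],[[0,0,9],-0.326,-1],[[0,0,9.3],-0.326,-1],[[0,0,9.3],-0.326,-1],[[0,0,9.3],-0.326,-1]]}}

```text
t: 16.6
eef_pos: [545.6, -182.8, 267.1]
tcp_rot: [0.002, 0.726, 0.688, 0.001]
wrist_force: [0.5, -0.3, -2.4]
width: 0.109
```

```bash
python3 - <<'E'
from h import *
a=snap('scene','s8.png');b=snap('side','t8.png');w=snap('wrist','w8.png')
c=np.array([545,-182.5,220.]);u=np.array([.9986,-.0523,0]);v=np.array([.0523,.9986,0]);z=np.array([0,0,1.])
th=np.linspace(0,2*np.pi,73)
ims=[]
for n,i in(('scene',a),('side',b)):
    im=i['color'][:,:,::-1].copy()
    x,y=proj(i,c)[0].astype(int); x-=45;y-=33
    big=cv2.resize(im[y:y+66,x:x+88],(400,300),interpolation=cv2.INTER_CUBIC); k=400/88
    raw=big.copy()
    for o in(5,-5):
        P=(proj(i,[c+o*u+60*(np.cos(t)*v+np.sin(t)*z) for t in th])-[x,y]+.5)*k
        cv2.polylines(big,[P.astype(int)],1,(0,255,0),1)
    p=(proj(i,[c+29*u])[0]-[x,y]+.5)*k; cv2.circle(big,tuple(int(q) for q in p),4,(255,255,0),1)
    ims.append(np.hstack([raw,big]))
    print(n,[(d['centre'],d['conf']) for d in robot.find_in('knob_end',n)],proj(i,[c+29*u,c]))
print(np.round(proj(w,[c,c+29*u]),1))
cv2.imwrite('pics/m8.png',np.vstack(ims))
E
python3 d.py 545 -182.5 266 87
```

```text
scene [([296.8, 281.4], 0.79), ([323.2, 166.5], 0.53)] [[312.31598866 282.70142356]
 [301.24633185 276.62938717]]
side [([401.8, 385.8], 0.96), ([370.5, 447.9], 0.88), ([319.3, 165.4], 0.59), ([331.8, 219.4], 0.3)] [[311.20045682 161.48281924]
 [323.22737496 163.17207485]]
[[320.5 276.2]
 [377.5 276.1]]
t 16.85 pos [ 545.3 -182.7  266.6] yaw 86.99 zaxis [ 0.003 -0.001 -1.   ] F [-0.1  0.2 -1.7] w 0.107 q6 -0.32
cm [ 0.02 -0.03  0.06] roll -0.0
```

View pics/m8.png

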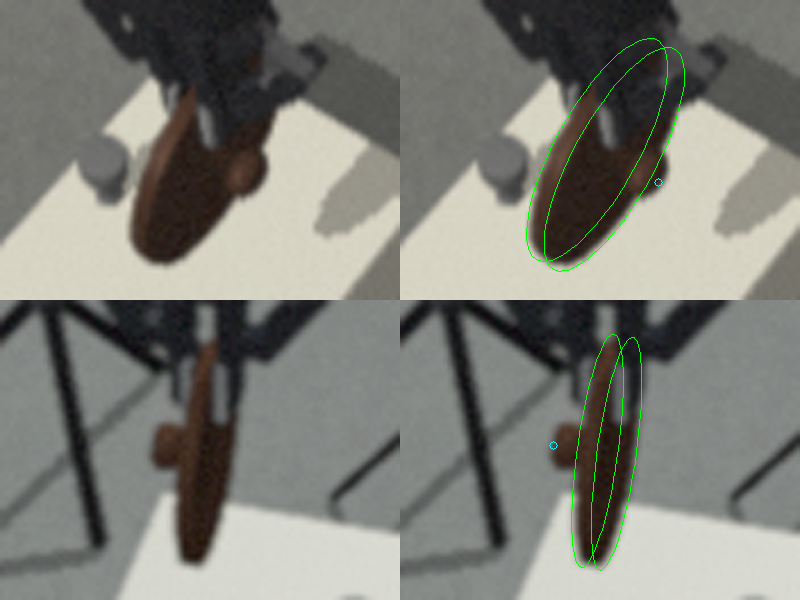

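The disc matches the predicted outline to within about 1 px in both views. Its knob points at the lens, only the gripper touches it, and the pose is steady. Handing in.

```bash
python3 -c "
from h import *
s=robot.state();print(s['t'],s['eef_pos'],np.abs(s['qvel']).max(),s['width']);print(robot.finish_job())"
```

```text
16.85 [ 545.31844466 -182.71806657  266.64629815] 0.003609768248717472 0.10666517219485318
the job is handed in; nothing more can be done
None
```

I shut the box lid and then took the crock lid out of the rack. I handed in at 16.85 s of the 58 s allowed, with the arm holding the crock lid in front of the middle-sized camera.

- **Box lid:** it was pushed down slowly with closed fingertips. At the end the fingertips were at 88 mm, the height of the shut lid's top. The wrist reading was about 35 N upward at that moment, with the fingertips pressing on the lid. The handle then showed at (279,278) in the scene camera, where the shut model predicted (279,279). The handle detector in the side view was about 14 px off. I put that down to detector error, since the pictures show the lid shut.
- **Crock lid:** it was gripped by its top rim (9 mm opening, about 2.5 N of weight) and lifted straight up out of its slot.
- **Final pose:** the tool was at (545, -183, 267) mm, which puts the disc's centre at about (545, -183, 220). I measured the lens front at (794, -195) mm by wrist camera and (795, -198) from the scene and side views, and aimed at the point 250 mm in front of about (795, -196).
- **Last check:** the predicted disc outline matched the scene and side pictures to about 1 px. The disc may sit 1–2 mm high, which is within the calibration error. The arm was still at hand-in.
- **Least certain:** the camera's heading. My edge readings ranged from 176° to 178.5° (one earlier reading from the scene view gave 171°), and I used 177°.
- **Other objects:** nothing but the box lid and the crock lid was deliberately moved. I did not re-measure the flat disc, jar and dustpan at the end.

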